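# Sweep loose canister caps into the scoop tray

### The job

Clear the mixing bench: with your fingertips, sweep the three loose screw caps across the bench and through the open mouth of the steel scoop tray, until every cap lies flat and wholly on the tray's level floor, past the sloping lip. Slide them flat along the surface at a calm pace; do not lift, carry, tip or flick them. Leave the little jar, the paper cup and the tall bottle where they stand.

Things in the scene. Friction and masses are not known exactly. Their poses are not given: they have to be found in the camera images.
- tray: Steel scoop tray like a dustpan, fixed to the bench. Origin: centre of its underside; z up; open mouth at its own +y (within 0.25 rad of world +y), handle at -y. Inside x -100 to +100 mm, y -80 (back wall) to +80 (mouth). Side and back walls 4 mm thick, 35 mm high. Level floor 2 mm above the bench, from y -80 to +68; sloping lip from there down to the bench at y +80.
- cap_a: One loose white ribbed screw cap of a canister, lying closed side up: a disc 38 mm in diameter, 18 mm high, about 20 g; origin at the centre of its underside, z up. The three caps are alike.
- cap_b: Another loose white ribbed screw cap of a canister, lying closed side up: a disc 38 mm in diameter, 18 mm high, about 20 g; origin at the centre of its underside, z up. The three caps are alike.
- cap_c: Another loose white ribbed screw cap of a canister, lying closed side up: a disc 38 mm in diameter, 18 mm high, about 20 g; origin at the centre of its underside, z up. The three caps are alike.
- jar: Small loose sample jar with white lid, 44 mm in diameter, 60 mm high, standing behind the caps as seen from the tray, to be left alone; origin at the centre of its underside.
- cup: Empty light paper cup, 68 mm across the rim, 72 mm high, to be left alone; origin at the centre of its underside.
- bottle: White plastic bottle with a red cap, 66 mm in diameter, 190 mm tall, to be left alone; origin at the centre of its underside.

How it is judged:
At the end, for the whole second after the job is handed in: All three caps lie flat (within 0.3 rad) and at rest on the tray's level floor: each centre within the walls and at least 28 mm inside the mouth edge, underside less than 12 mm above the bench. Jar, cup and bottle stand upright, within 15 mm of where they were (x of cap_a in the frame of tray between -0.1 and 0.1 m and y of cap_a in the frame of tray between -0.08 and 0.052 m and height (world z) of each of cap_a, cap_b, cap_c below 0.012 m and angle between each of cap_a, cap_b, cap_c's own z axis and vertical below 0.3 rad and linear speed of each of cap_a, cap_b, cap_c below 0.02 m/s and x of cap_b in the frame of tray between -0.1 and 0.1 m and y of cap_b in the frame of tray between -0.08 and 0.052 m and x of cap_c in the frame of tray between -0.1 and 0.1 m and y of cap_c in the frame of tray between -0.08 and 0.052 m and distance of each of jar, cup, bottle from where it was at the start of the episode below 0.015 m and angle between each of jar, cup, bottle's own z axis and vertical below 0.1 rad); the robot touches nothing.
It fails at once if a cap is lifted or carried (its underside more than 12 mm above the bench) or tipped by more than 0.6 rad (height (world z) of any of cap_a, cap_b, cap_c above 0.012 m or angle between any of cap_a, cap_b, cap_c's own z axis and vertical above 0.6 rad).
It fails at once if a cap is flicked or thrown (faster than 0.7 m/s) (linear speed of any of cap_a, cap_b, cap_c above 0.7 m/s).
It fails at once if the jar, the cup or the bottle is moved by more than 15 mm or tipped (distance of any of jar, cup, bottle from where it was at the start of the episode above 0.015 m or angle between any of jar, cup, bottle's own z axis and vertical above 0.3 rad).
It also fails if it takes over 58 s, if anything falls off the work surface, if the arm or the gripper's body presses on something with over 40 N, if the wrist force passes 120 N, or if a joint passes its speed limit or range.

### The arm

A 7-joint arm with a two-finger parallel gripper is mounted at the origin on the work surface. World frame = base frame: x ahead of the robot, y to its left, z up, the work surface at z = 0. Lengths are in m, angles in rad, forces in N, time in s.
With the tool pointing down it reaches from about 0.425 to 0.875 m from the base axis. Payload 4.7 kg.
Tool frame: the origin (TCP) lies midway between the tips of the shut fingers; the grasp point (between the pads) lies 19 mm behind it; z points along the fingers, y is the line along which they close (so a half turn about z gives the same grasp; the last joint's range is limited). The gripper opens to 87 mm and grips with 3 to 60 N. Pads are 19 mm wide; open, the fingers measure 117 mm over their backs; the gripper's body (75 mm by 190 mm) begins 51 mm behind the grasp point.
Start: joints at [-1.224, 0.321, -0.07, 1.45, 0.023, 1.371, -0.057], TCP at [0.212, 0.614, 0.223] pointing down, gripper open.
Joint ranges: [-2.86, 2.86], [-0.3, 2.09], [-1.38, 1.24], [0.06, 2.45], [-1.56, 4.7], [0.09, 2.05], [-2.69, 2.69]. Speed limits (rad/s): [2.57, 2.57, 3.14, 3.14, 3.14, 3.14, 3.14].

### API

Orientations are given as [roll, pitch, yaw] about the fixed x, y, z axes, in that order (R = Rz(yaw) Ry(pitch) Rx(roll)).
In Python, from workcell import bot gives the robot as it stands. The module is installed in compiled form; this text tells all that it offers.
- The arm moves only by the tool carry_out, never from a script. Its argument "increments" is a list of rows, each a list of 2 entries, a list of its own where there are three numbers: the shift along the world's x, y, z in cm, then the turn about the world's z in rad. A call has 1 to 12 rows; each row shifts and turns the commanded pose from where the row before left it; what a row does not reach is not made up. A row lasts 1/12 s, in which the tool goes at most 41.7 mm and 7.16 degrees, less where a joint would pass 70% of its speed; a pose out of reach is approached as far as the arm can. A call is refused whole if a number of a shift passes 4.17 or a number of a turn 0.125, either way. A call with a gripper value outside its range is refused whole. "hand" is the opening, from 0 (shut) to 1 (fully open), set as the call begins (left out, the last holds). The fingers move at their own pace and stop on an object; "squeeze" is the grip in N (left out, the last holds). Time passes only in rows, so rows that do not move let the fingers close. It gives the time, the measured TCP pose, the force, the opening and the grip force at its end, in the units of the state.
- bot.sense(): the state, without advancing time (a new reading comes with each control period).
- bot.camera(name): name is "side" or "top" or "wrist"; returns a dict with "pixels" (480x640x3 uint8, blue, green, red), "depth" (480x640 float32, m along the optical axis (not along the pixel's ray), 0 where there is no reading), "K" (3x3 intrinsics, pixels), "pose" (4x4, takes a point from camera to world coordinates); the wrist camera has in their place "tool_from_camera" (4x4, takes a point from camera to tool coordinates, whose origin is the TCP and whose axes are the flange's). Camera axes: x right, y down, z forward; pixel columns grow to the right and rows downward; lengths in m; the calibration is good to about 2 mm. A picture is of the moment at which its call begins: read the wrist's pose just before it.
- bot.finish_job(): hands the job in; it is judged then, once.
Trained networks look in a picture, given as the dict that the camera call returned (one of the last four; its "shot" number tells which), for a name from the list of things; names that differ only in an ending like _2 or _b are one class to them, and where a whole thing is asked for, a point or a joint stands for the part that bears it (a point fixed in the world has none). Each returns a list of dicts, best first, with "p" (0 to 1); they miss things now and then, are a little off and sometimes report something else, mostly with a low value. They report only what shows in the picture. A call takes as long as a camera call.
- bot.look_for(thing, picture): "uv" ([column, row] in pixels, amid what is visible of it).
- bot.cut_out(thing, picture): "pixels" (480x640 bool, what is visible of it) and "uv" ([column, row] in pixels, amid what is visible of it).
- bot.landmark_of(thing, picture): "uv" ([column, row] in pixels: a listed point, or the origin of a listed thing).
The state is a dict: "time_s": time; "joint_positions": joint angles; "qvel": joint speeds; "tau": joint torques, N m; "ee_pos": TCP position; "orientation": TCP orientation; "wrist_force": force on the tool from outside, world axes, zero at the start; "moment": the same for the moment, N m; "grip_width": finger opening in m; "gripper_force": force on a finger pad.
Only numpy, scipy, OpenCV 4.12 (cv2) and the standard library are available. Lean on these libraries where they do the work, as an engineer would, in place of code of your own. Each camera call takes 0.05 s, during which the arm holds its last target. There are 200 camera calls.

## Working session

There is one attempt and no reset: what is moved stays moved. The work goes in short steps, Python scripts to look and compute and a tool call to move; the robot and the scene stay as the last step left them, time stands still between calls to the robot, and variables do not carry over. Pictures are saved under pics/ and viewed, at most 10 in all, crops included, and the job is handed in when it is done.

Besides the shell and the picture viewer there is one more tool, called after "Request:" as name([rows], argument=value, ...), one row to a line, values as JSON. carry_out: Moves the arm, as the interface text tells. Its arguments: {"type":"object","properties":{"increments":{"type":"array","items":{"type":"array"}},"hand":{"type":"number"},"squeeze":{"type":"number"}},"required":["increments"]}

```bash
mkdir -p pics; cat > h.py <<'E'
import numpy as np, cv2
from workcell import bot
def world(d,uv,z=None):
    K=d["K"];P=d["pose"];r=np.linalg.inv(K)@[uv[0],uv[1],1.]
    if z is None:
        u,v=int(round(uv[0])),int(round(uv[1]));w=d["depth"][max(v-2,0):v+3,max(u-2,0):u+3];w=w[w>0]
        return (P@np.r_[r*np.median(w),1])[:3] if len(w) else None
    R=P[:3,:3]@r;return P[:3,3]+R*(z-P[2,3])/R[2]
def cloud(d,m):
    v,u=np.nonzero(m&(d["depth"]>0));z=d["depth"][v,u]
    p=np.linalg.inv(d["K"])@np.vstack([u,v,np.ones_like(u)])*z
    return (d["pose"][:3,:3]@p).T+d["pose"][:3,3]
E
python3 - <<'E'
from h import *
np.set_printoptions(precision=3,suppress=True)
s=bot.sense();print(s["time_s"],s["ee_pos"],s["orientation"],s["grip_width"])
for c in ["top","side"]:
    d=bot.camera(c);cv2.imwrite(f"pics/{c}0.png",d["pixels"])
    print(c,d["pose"][:3,3])
    for t in ["tray","cap_a","jar","cup","bottle"]:
        for r in bot.cut_out(t,d)[:4]:
            p=cloud(d,r["pixels"])
            if len(p)<5: print(t,r["p"],r["uv"]);continue
            print(t,round(r["p"],2),np.round(r["uv"]),len(p),"med",np.median(p,0),"min",np.percentile(p,2,0),"max",np.percentile(p,98,0))
        for r in bot.landmark_of(t,d)[:3]: print("   lm",round(r["p"],2),np.round(r["uv"]),world(d,r["uv"],0))
E
```

```text
0.0 [0.212 0.614 0.221] [-3.14   0.     2.809] 0.08715387177948361
top [0.368 0.123 0.902]
tray 0.88 [525. 225.] 14376 med [ 0.542 -0.198  0.003] min [ 0.438 -0.336 -0.   ] max [ 0.641 -0.108  0.036]
   lm 0.73 [516. 228.] [ 0.541 -0.189  0.   ]
   lm 0.64 [340. 229.] [0.54  0.105 0.   ]
cap_a 0.8 [340. 172.] 426 med [0.64  0.099 0.018] min [0.624 0.082 0.001] max [0.658 0.116 0.021]
cap_a 0.79 [342. 226.] 407 med [0.535 0.104 0.018] min [0.519 0.088 0.005] max [0.552 0.121 0.021]
cap_a 0.57 [348. 263.] 426 med [0.479 0.092 0.018] min [0.462 0.075 0.003] max [0.496 0.108 0.021]
   lm 0.88 [342. 168.] [0.645 0.103 0.   ]
   lm 0.64 [342. 228.] [0.541 0.102 0.   ]
   lm 0.57 [350. 264.] [0.479 0.09  0.   ]
jar 0.94 [226. 230.] 748 med [0.529 0.288 0.06 ] min [0.512 0.271 0.004] max [0.55  0.31  0.063]
   lm 0.96 [226. 233.] [0.533 0.297 0.   ]
cup 0.83 [220. 292.] 1680 med [0.434 0.295 0.022] min [0.4   0.255 0.002] max [0.462 0.318 0.075]
   lm 0.71 [228. 298.] [0.424 0.289 0.   ]
   lm 0.18 [515. 228.] [ 0.54  -0.187  0.   ]
bottle 0.98 [141. 190.] 2806 med [0.572 0.399 0.125] min [0
[... 611 characters left out ...]
] min [0.401 0.255 0.004] max [0.46  0.318 0.074]
   lm 0.95 [330. 256.] [0.529 0.104 0.   ]
   lm 0.76 [260. 249.] [0.646 0.099 0.   ]
   lm 0.7 [360. 250.] [0.481 0.087 0.   ]
jar 0.82 [316. 344.] 1281 med [0.531 0.303 0.056] min [0.513 0.276 0.008] max [0.551 0.313 0.062]
jar 0.67 [326. 253.] 439 med [0.536 0.112 0.017] min [0.52  0.091 0.002] max [0.554 0.123 0.02 ]
   lm 0.82 [317. 356.] [0.531 0.292 0.   ]
cup 0.75 [390. 337.] 2684 med [0.43  0.271 0.045] min [0.401 0.255 0.004] max [0.46  0.318 0.074]
   lm 0.56 [390. 359.] [0.43  0.286 0.   ]
bottle 0.79 [259. 408.] 5319 med [0.575 0.429 0.125] min [0.55  0.399 0.015] max [0.607 0.445 0.192]
   lm 0.59 [266. 440.] [0.582 0.414 0.   ]
```

```bash
python3 - <<'E'
from h import *
for c in ["top","side"]:
    d=bot.camera(c);p=cloud(d,bot.cut_out("tray",d)[0]["pixels"])
    w=p[(p[:,2]>.03)&(p[:,2]<.04)];r=cv2.minAreaRect(w[:,:2].astype(np.float32))
    f=p[p[:,2]<.006]; f=cv2.minAreaRect(f[:,:2].astype(np.float32))
    print(c,len(w),r,cv2.boxPoints(r).round(3).tolist(),"\nfloor",f,cv2.boxPoints(f).round(3).tolist())
    for s in (0,1):
        b=w[(w[:,0]>.54)==bool(s)]; b=b[(b[:,1]>-.25)&(b[:,1]<-.13)]
        if len(b)>20: print("side wall x=a*y+b",np.polyfit(b[:,1],b[:,0],1),len(b))
E
```

```text
top 1067 ((0.5412805080413818, -0.22900158166885376), (0.20870834589004517, 0.25841495394706726), 1.3573229312896729) [[0.4339999854564667, -0.10199999809265137], [0.4399999976158142, -0.3610000014305115], [0.6489999890327454, -0.35600000619888306], [0.6430000066757202, -0.09700000286102295]] 
floor ((0.5397053956985474, -0.21171222627162933), (0.2062123864889145, 0.22206582129001617), 1.2870558500289917) [[0.4339999854564667, -0.10300000011920929], [0.4390000104904175, -0.32499998807907104], [0.6449999809265137, -0.3199999928474426], [0.6399999856948853, -0.09799999743700027]]
side wall x=a*y+b [-0.02257631  0.4336192 ] 207
side wall x=a*y+b [-0.02174943  0.63730902] 228
side 522 ((0.5422073006629944, -0.22537147998809814), (0.2083267867565155, 0.25128400325775146), 1.4569852352142334) [[0.4350000023841858, -0.10199999809265137], [0.4410000145435333, -0.3540000021457672], [0.6499999761581421, -0.3479999899864197], [0.6430000066757202, -0.09700000286102295]] 
floor ((0.5484910607337952, -0.24638278782367706), (0.21254689991474152, 0.28919869661331177), 1.216991901397705) [[0.4390000104904175, -0.10400000214576721], [0.4449999928474426, -0.3930000066757202], [0.6579999923706055, -0.3889999985694885], [0.6520000100135803, -0.10000000149011612]]
side wall x=a*y+b [-0.00785267  0.43804713] 51
side wall x=a*y+b [-0.02454495  0.63770828] 90
```

View pics/top0.png

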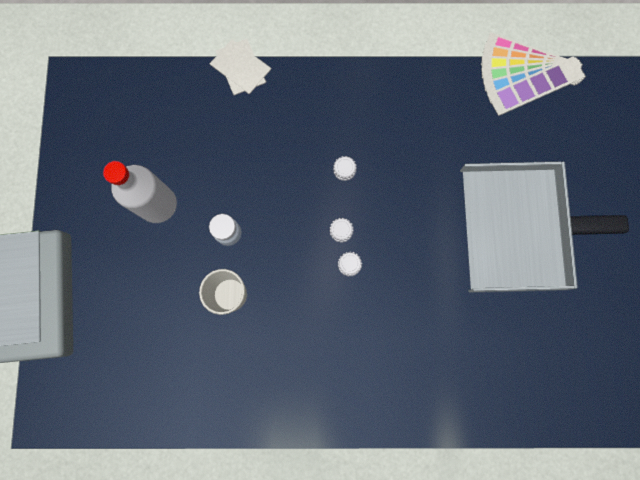

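Request:
carry_out([
  [[2.3,-3.5,0.2],-0.124],
  [[2.3,-3.5,0.2],-0.124],
  [[2.3,-3.5,0.2],-0.124],
  [[2.3,-3.5,0.2],-0.124],
  [[2.3,-3.5,0.2],-0.124],
  [[2.3,-3.5,0],-0.124],
  [[2.3,-3.5,0],-0.124],
  [[2.3,-3.5,0],-0.124],
  [[2.3,-3.5,0],-0.124],
  [[2.3,-3.5,0],-0.122],
  [[2.3,-3.5,0],0],
  [[1.5,-3.5,0],0],
], hand=0.32)

```text
time_s: 2.3
ee_pos: [0.4807, 0.1942, 0.2329]
orientation: [3.14, -0.0, 1.569]
wrist_force: [1.1, -0.2, -0.1]
grip_width: 0.0286
gripper_force: 0.0
```

The top view agrees with the networks: caps at pixels (345,168), (341,230) and (349,264), tray mouth at column ~465 on the right, and jar, cup and bottle well behind the caps on the left. Next I lower the hand behind the nearest cap.

Request:
carry_out([
  [[0,-2.5,-2.8],0],
  [[0,-2.4,-2.8],0],
  [[0,0,-3.5],0],
  [[0,0,-3.5],0],
  [[0,0,-3.5],0],
  [[0,0,-3],0],
  [[0,0,-1.6],0],
  [[0,0,-1],0],
  [[0,0,-0.5],0],
  [[0,0,0],0],
  [[0,0,0],0],
])

```text
time_s: 3.22
ee_pos: [0.4799, 0.1479, 0.0115]
orientation: [3.14, -0.001, 1.571]
wrist_force: [-0.6, -0.4, 0.3]
grip_width: 0.0278
gripper_force: 0.0
```

Request:
carry_out([
  [[0,-0.5,-0.3],0],
  [[0,-0.5,0],0],
  [[0,-0.6,0],0],
  [[0,-0.7,0],0],
  [[0,-0.8,0],0],
  [[0,-0.9,0],0],
  [[0,-1,0],0],
  [[0.1,-1.1,0],0],
  [[0.1,-1.2,0],0],
  [[0.1,-1.2,0],0],
  [[0.1,-1.2,0],0],
  [[0.1,-1.2,0],0],
])

```text
time_s: 4.22
ee_pos: [0.484, 0.037, 0.0076]
orientation: [3.141, 0.0, 1.57]
wrist_force: [0.6, 0.6, 1.0]
grip_width: 0.0274
gripper_force: 0.1
```

```bash
cat > c.py <<'E'
from h import *
np.set_printoptions(precision=3,suppress=True)
s=bot.sense();print(round(s["time_s"],2),s["ee_pos"],s["wrist_force"])
for c in ["top","side"]:
    d=bot.camera(c)
    for t in ["cap_a","jar","cup","bottle"]:
        for r in bot.cut_out(t,d)[:4]:
            p=cloud(d,r["pixels"])
            if r["p"]>.3 and len(p)>5: print(c,t,round(r["p"],2),np.round(r["uv"]),len(p),(np.percentile(p,2,0)+np.percentile(p,98,0))/2,"top",np.percentile(p[:,2],95))
cv2.imwrite("pics/last.png",d["pixels"])
E
python3 c.py
```

```text
4.22 [0.484 0.037 0.008] [0.621 0.65  1.02 ]
top cap_a 0.82 [341. 169.] 391 [0.641 0.1   0.013] top 0.020552102499163005
top cap_a 0.57 [339. 230.] 402 [0.535 0.105 0.012] top 0.020275736406294508
top jar 0.9 [224. 231.] 783 [0.532 0.29  0.032] top 0.06306888697385336
top cup 0.91 [222. 295.] 1636 [0.431 0.286 0.038] top 0.07336919030538941
top bottle 0.69 [141. 194.] 2860 [0.578 0.407 0.098] top 0.1910895566094559
side cap_a 0.95 [261. 245.] 403 [0.641 0.1   0.012] top 0.020043968363310294
side cap_a 0.85 [361. 214.] 333 [0.486 0.019 0.018] top 0.02010991359634566
side cap_a 0.81 [327. 250.] 439 [0.536 0.106 0.011] top 0.02004629541148568
side jar 0.57 [314. 345.] 1287 [0.532 0.294 0.035] top 0.06207263706794065
side cup 0.86 [392. 340.] 2764 [0.431 0.287 0.038] top 0.07268914291816367
side bottle 0.82 [260. 407.] 5462 [0.579 0.42  0.1  ] top 0.19088458239323944
```

The cap is being pushed squarely, so I continue into the tray.

Request:
carry_out([
  [[0.1,-1.2,0],0],
  [[0.1,-1.2,0],0],
  [[0.1,-1.2,0],0],
  [[0.1,-1.2,0],0],
  [[0.1,-1.2,0],0],
  [[0,-1.2,0],0],
  [[0,-1.2,0],0],
  [[0,-1.2,0.1],0],
  [[0,-1.2,0.1],0],
  [[0,-1.2,0],0],
  [[0,-1.2,0],0],
  [[0,-1.2,0],0],
])

```text
time_s: 5.72
ee_pos: [0.4891, -0.1056, 0.0096]
orientation: [3.141, -0.0, 1.572]
wrist_force: [0.0, 0.4, 0.1]
grip_width: 0.0277
gripper_force: 0.1
```

Request:
carry_out([
  [[0,-1.1,0],0],
  [[0,-1,0],0],
  [[0,-0.9,0],0],
  [[0,-0.8,0],0],
  [[0,-0.7,0],0],
  [[0,-0.5,0],0],
  [[0,-0.3,0],0],
  [[0,0,0],0],
  [[0,1,0],0],
  [[0,1.5,0],0],
  [[0,0.5,2],0],
  [[0,0,4],0],
])

```text
time_s: 6.72
ee_pos: [0.485, -0.1244, 0.0659]
orientation: [-3.131, -0.001, 1.575]
wrist_force: [1.3, 1.6, -0.3]
grip_width: 0.0279
gripper_force: 0.0
```

```bash
python3 c.py | grep -v -e jar -e bottle -e cup
```

```text
6.72 [ 0.485 -0.124  0.066] [ 1.3    1.623 -0.303]
top cap_a 0.98 [340. 228.] 420 [0.535 0.104 0.012] top 0.020616897621592904
top cap_a 0.58 [341. 170.] 428 [0.642 0.099 0.011] top 0.02038100538340479
side cap_a 0.68 [264. 244.] 441 [0.642 0.092 0.011] top 0.019855862404923097
side cap_a 0.59 [328. 252.] 452 [0.537 0.106 0.012] top 0.019984880738922288
side cap_a 0.57 [365. 143.] 291 [ 0.491 -0.182  0.013] top 0.021978820328229676
```

Request:
carry_out([
  [[0,2,2],0],
  [[0.6,3.6,0],0],
  [[0.6,3.6,0],0],
  [[0.6,3.6,0],0],
  [[0.6,3.6,0],0],
  [[0.6,3.6,0],0],
  [[0.6,3.6,0],0],
  [[0.6,3.6,0],0],
  [[0.6,1,0],0],
  [[0.2,0,-2],0],
  [[0,0,-2],0],
  [[0,0,0],0],
])

```text
time_s: 8.22
ee_pos: [0.5358, 0.1524, 0.0452]
orientation: [-3.134, 0.004, 1.571]
wrist_force: [-1.5, 0.1, -0.8]
grip_width: 0.0281
gripper_force: 0.0
```

Request:
carry_out([
  [[0,0.3,-1.5],0],
  [[0,0,-1.3],0],
  [[0,0,-0.8],0],
  [[0,0,-0.2],0],
  [[0,0,0],0],
  [[0,-0.4,0],0],
  [[0,-0.5,0],0],
  [[0,-0.6,0],0],
  [[0,-0.7,0],0],
  [[0,-0.8,0],0],
  [[0,-0.9,0],0],
  [[0,-1,0],0],
])

```text
time_s: 9.22
ee_pos: [0.539, 0.1066, 0.0117]
orientation: [3.141, -0.0, 1.571]
wrist_force: [0.5, 0.1, 0.8]
grip_width: 0.028
gripper_force: 0.1
```

Request:
carry_out([
  [[0,-1.1,-0.2],0],
  [[0,-1.2,-0.1],0],
  [[0.1,-1.2,0],0],
  [[0.1,-1.2,0],0],
  [[0.1,-1.2,0],0],
  [[0.1,-1.2,0],0],
  [[0.1,-1.2,0],0],
  [[0.1,-1.2,0],0],
  [[0.1,-1.2,0],0],
  [[0,-1.2,0],0],
  [[0,-1.2,0],0],
  [[0,-1.2,0],0],
])

```text
time_s: 10.22
ee_pos: [0.5459, -0.0367, 0.0085]
orientation: [3.142, 0.0, 1.571]
wrist_force: [-0.1, 0.2, -0.6]
grip_width: 0.0277
gripper_force: 0.1
```

```bash
python3 c.py | grep -v -e jar -e bottle -e cup
```

```text
10.22 [ 0.546 -0.037  0.009] [-0.142  0.175 -0.554]
top cap_a 0.88 [343. 168.] 445 [0.643 0.099 0.011] top 0.020397216108434587
side cap_a 0.53 [328. 184.] 256 [ 0.549 -0.059  0.012] top 0.019746300673303713
```

Request:
carry_out([
  [[0.1,-1.2,0],0],
  [[0.1,-1.2,0],0],
  [[0.1,-1.2,0.1],0],
  [[0.1,-1.2,0.1],0],
  [[0,-1.2,0],0],
  [[0,-1.2,0],0],
  [[0,-1.2,0],0],
  [[0,-1.2,0],0],
  [[0,-1,0],0],
  [[0,-0.8,0],0],
  [[0,-0.6,0],0],
  [[0,-0.4,0],0],
])

```text
time_s: 11.72
ee_pos: [0.5499, -0.1604, 0.0105]
orientation: [3.142, 0.0, 1.57]
wrist_force: [-0.2, 0.3, 0.9]
grip_width: 0.0276
gripper_force: 0.2
```

Request:
carry_out([
  [[0,0,0],0],
  [[0,1,0],0],
  [[0,1.5,0],0],
  [[0,0.5,2],0],
  [[0,0,4],0],
  [[0.5,2,2],0],
  [[1.2,3.6,0],0],
  [[1.2,3.6,0],0],
  [[1.2,3.6,0],0],
  [[1.2,3.6,0],0],
  [[1.2,3.6,0],0],
  [[1.2,3.6,0],0],
])

```text
time_s: 12.72
ee_pos: [0.6265, 0.1105, 0.0905]
orientation: [-3.141, -0.001, 1.573]
wrist_force: [0.2, -1.1, -0.1]
grip_width: 0.0283
gripper_force: 0.0
```

```bash
python3 c.py | grep -v -e jar -e bottle -e cup
```

```text
12.72 [0.626 0.11  0.091] [ 0.177 -1.052 -0.141]
top cap_a 0.91 [512. 221.] 442 [ 0.55  -0.181  0.014] top 0.02252927901224751
top cap_a 0.61 [513. 257.] 490 [ 0.489 -0.18   0.013] top 0.02261719143046659
side cap_a 0.66 [263. 248.] 423 [0.642 0.1   0.011] top 0.01984939962140746
side cap_a 0.64 [337. 142.] 237 [ 0.549 -0.18   0.012] top 0.021667890476607776
side cap_a 0.49 [363. 144.] 312 [ 0.491 -0.186  0.012] top 0.021696560496119725
```

Request:
carry_out([
  [[0.8,2.3,0],0],
  [[0.8,2.3,0],0],
  [[0,0,-2],0],
  [[0,0,-2],0],
  [[0,0,-1.7],0],
  [[0,0,-1],0],
  [[0,0,-0.5],0],
  [[0,0,0],0],
  [[0,0,0],0],
], hand=0.23)

```text
time_s: 13.97
ee_pos: [0.6435, 0.1522, 0.0192]
orientation: [3.141, -0.0, 1.57]
wrist_force: [0.2, -0.2, -0.2]
grip_width: 0.0198
gripper_force: 0.0
```

Request:
carry_out([
  [[0,0,-0.7],0],
  [[0,-0.3,-0.3],0],
  [[0,-0.5,0],0],
  [[0,-0.6,0],0],
  [[0,-0.7,0],0],
  [[0,-0.8,0],0],
  [[0,-0.9,0],0],
  [[-0.1,-1,0],0],
  [[-0.2,-1.1,0],0],
  [[-0.2,-1.2,0],0],
  [[-0.2,-1.2,0],0],
  [[-0.2,-1.2,0],0],
])

```text
time_s: 14.97
ee_pos: [0.6336, 0.056, 0.0086]
orientation: [3.142, 0.0, 1.57]
wrist_force: [-0.1, -0.6, -0.3]
grip_width: 0.0201
gripper_force: 0.1
```

```bash
python3 c.py | grep -v -e jar -e bottle -e cup
```

```text
14.97 [0.634 0.056 0.009] [-0.052 -0.643 -0.338]
top cap_a 0.82 [513. 220.] 444 [ 0.55  -0.18   0.014] top 0.022419207665123907
top cap_a 0.75 [515. 257.] 447 [ 0.489 -0.179  0.014] top 0.022411082700444996
side cap_a 0.84 [334. 142.] 279 [ 0.551 -0.179  0.013] top 0.02167788278231829
side cap_a 0.55 [363. 144.] 288 [ 0.491 -0.179  0.012] top 0.02156721197224889
```

```bash
python3 - <<'E'
from h import *
for c in ["top","side"]:
    d=bot.camera(c);p=cloud(d,np.ones((480,640),bool))
    q=p[(abs(p[:,0]-.634)<.05)&(abs(p[:,1]-.02)<.04)&(p[:,2]>.015)&(p[:,2]<.025)]
    print(c,len(q),q.min(0) if len(q) else 0,q.max(0) if len(q) else 0)
E
```

```text
top 0 0 0
side 122 [0.61648153 0.01634906 0.01506831] [0.65257736 0.05943165 0.02472505]
```

Request:
carry_out([
  [[-0.3,-1.2,0],0],
  [[-0.3,-1.2,0],0],
  [[-0.3,-1.2,0],0],
  [[-0.3,-1.2,0],0],
  [[-0.3,-1.2,0],0],
  [[-0.3,-1.2,0],0],
  [[-0.3,-1.2,0],0],
  [[-0.3,-1.2,0],0],
  [[-0.3,-1.1,0],0],
  [[-0.1,-0.8,0],0],
  [[0,-0.4,0],0],
  [[0,0,0],0],
])

```text
time_s: 16.57
ee_pos: [0.606, -0.0629, 0.0086]
orientation: [3.141, 0.001, 1.569]
wrist_force: [0.2, 0.1, -0.6]
grip_width: 0.0203
gripper_force: 0.0
```

```bash
python3 c.py | grep -v -e jar -e bottle -e cup;python3 - <<'E'
from h import *
d=bot.camera("side");p=cloud(d,np.ones((480,640),bool))
q=p[(abs(p[:,0]-.606)<.05)&(abs(p[:,1]+.09)<.04)&(p[:,2]>.015)&(p[:,2]<.022)]
print(len(q),q.min(0) if len(q) else 0,q.max(0) if len(q) else 0)
cv2.imwrite("pics/s2.png",cv2.resize(d["pixels"][60:260,200:440],None,fx=3,fy=3))
E
```

```text
16.57 [ 0.606 -0.063  0.009] [ 0.15   0.099 -0.587]
side cap_a 0.5 [364. 144.] 292 [ 0.491 -0.179  0.013] top 0.02176249919524697
155 [ 0.58863279 -0.10557201  0.0151139 ] [ 0.62437032 -0.05000943  0.02190524]
```

View pics/s2.png

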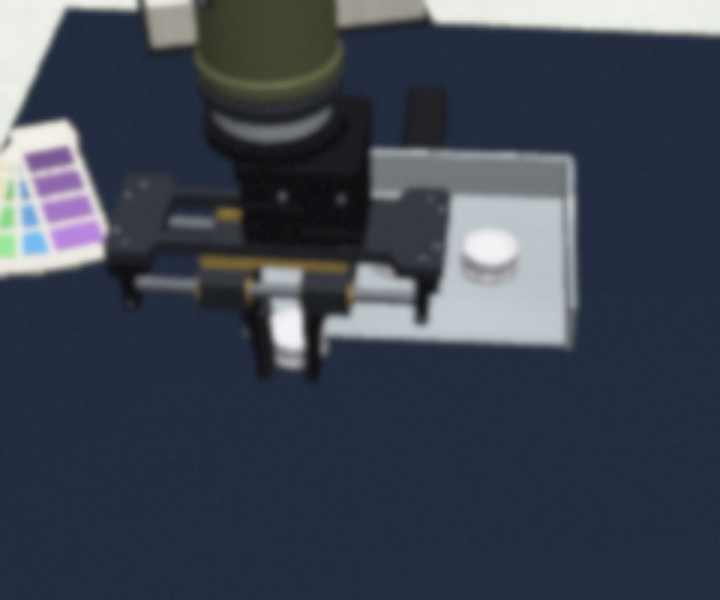

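The picture shows the last cap cradled between the fingers at crop (290,335), just at the mouth and inside the left wall (crop column ~250). A second cap is lying flat in the tray at crop (490,250), with the other hidden behind the gripper. I push on.

Request:
carry_out([
  [[0,-0.5,0.1],0],
  [[0,-0.8,0.1],0],
  [[0,-1,0],0],
  [[0,-1.1,0],0],
  [[0,-1.1,0],0],
  [[0,-1.1,0],0],
  [[0,-1,0],0],
  [[0,-0.8,0],0],
  [[0,-0.6,0],0],
  [[0,-0.4,0],0],
  [[0,-0.2,0],0],
  [[0,0,0],0],
])

```text
time_s: 18.12
ee_pos: [0.6059, -0.1478, 0.0105]
orientation: [3.142, 0.0, 1.571]
wrist_force: [-0.1, -0.6, -0.1]
grip_width: 0.0196
gripper_force: 0.0
```

Request:
carry_out([
  [[0,0.8,0],0],
  [[0,1.5,0],0],
  [[0,0.5,2],0],
  [[0,0,4],0],
  [[0,1.5,3],0],
  [[0,3.6,1],0],
  [[0,3.6,1],0],
  [[0,3.6,0],0],
  [[0,3.6,0],0],
  [[0,2,0],0],
  [[0,0,0],0],
  [[0,0,0],0],
])

```text
time_s: 19.12
ee_pos: [0.6054, 0.0628, 0.1204]
orientation: [-3.141, -0.001, 1.576]
wrist_force: [-1.1, -0.8, 0.2]
grip_width: 0.02
gripper_force: 0.0
```

```bash
python3 c.py; python3 -c "
from h import *
cv2.imwrite('pics/t3.png',bot.camera('top')['pixels'])"
```

```text
19.12 [0.605 0.063 0.12 ] [-1.118 -0.751  0.215]
top cap_a 0.65 [514. 219.] 341 [ 0.55  -0.184  0.016] top 0.022596919677097094
top cap_a 0.62 [509. 186.] 320 [ 0.606 -0.174  0.02 ] top 0.022619017764594834
top cap_a 0.44 [523. 256.] 102 [ 0.491 -0.189  0.021] top 0.02331406754885062
top jar 0.88 [224. 230.] 751 [0.532 0.29  0.034] top 0.06269427283169521
top cup 0.63 [223. 294.] 1596 [0.43  0.286 0.038] top 0.07326775937234709
top bottle 0.65 [140. 194.] 2789 [0.578 0.407 0.102] top 0.19125923827745597
side cap_a 0.67 [364. 145.] 325 [ 0.492 -0.193  0.012] top 0.0216541589293636
side cap_a 0.5 [328. 143.] 21 [ 0.561 -0.172  0.019] top 0.02218018810372413
side cap_a 0.45 [311. 142.] 17 [ 0.594 -0.172  0.02 ] top 0.021781288745570615
side jar 0.9 [312. 342.] 1292 [0.532 0.294 0.034] top 0.062074312971562504
side cup 0.56 [390. 341.] 2710 [0.431 0.287 0.039] top 0.07263632890715574
side bottle 0.69 [256. 409.] 5425 [0.579 0.421 0.101] top 0.19103573535373625
```

View pics/t3.png

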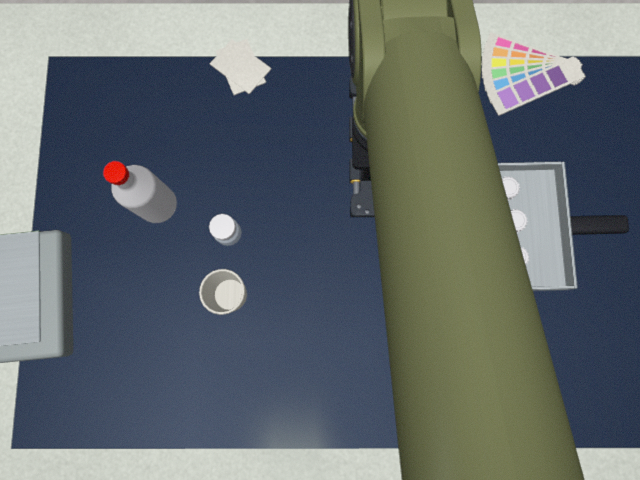

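The picture shows all three caps in the tray near pixels (511,187), (518,220) and (520,256), partly behind the arm, about 70 mm inside the mouth. Jar, cup and bottle have not moved, and the hand is clear of everything.

```bash
python3 -c "
from workcell import bot
print(bot.finish_job())"
```

```text
the job is handed in; nothing more can be done
None
```

I swept all three caps flat onto the tray's level floor, about 70 mm inside the mouth, in about 19 s of the 58 s allowed; the jar, cup and bottle stayed where they stood, and the job is handed in (no verdict was returned).

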